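Bleed the bench air line with the dead-man lever

TASK

Turn on the bench air by pulling the black stop knob of the valve straight out to its stop, and leave it out. Only then press the steel dead-man lever of the inflator stand down with the fingertips to half its travel, where it lies level, never down to its lower stop, and keep it level for three seconds or more; the program finishes while the gripper is still holding it down there. Leave the other things on the bench where they are.

Things in the scene. Friction and masses are not known exactly. Their poses are not given: they have to be found in the camera images.
- stop_knob (a joint): how far the knob is pulled out of the valve, m: 0 = fully in, 0.030 = fully out at its stop; starts 0 to 0.006. A spring pulls it inwards (2 N when in, 4 N when out) but its gland drags with 6 N, so it stays where it is left; pulling it out takes about 10 N
- knob_waist (a point): centre of the waist of the black mushroom knob (moves with it), 48 mm above the bench. The knob sticks out level along the point's -x (y level, z up). Waist diameter 22, length 24, between a 4 mm thick inner collar of diameter 32 and an 8 mm thick outer flange of diameter 36. Fully in, this point is 34 mm from the valve's face. Grip from above, fingers closing along y
- valve: fixed air valve: aluminium block 90 (x) x 70 (y), top 70 mm above the bench, on a 110 x 100 steel base plate; a small round gauge on top reaches 85 mm; copper pipe at its back. Origin on the bench under the block's centre; the knob comes out of its -x face, which looks towards the robot at yaw 0
- lever (a joint): how far the dead-man lever is pressed, rad: 0 = at rest, sloping 0.2 rad up towards its free end; 0.2 = level, half its travel; 0.4 = lower stop, sloping 0.2 rad down. It springs back when let go. Pressing at the paddle takes about 5.5 N to start, 9 N when level, 13 N at the lower stop
- paddle (a point): centre of the top face of the paddle (44 along the lever, 34 across, 10 thick) at the lever's free end, 120 mm from the hinge axis; moves on an arc. Its z is the face's normal, its -x runs along the lever away from the hinge, y is level. Height above the bench: 129 mm at rest, 105 mm when level, 81 mm at the lower stop
- stand: fixed inflator stand: aluminium casting 100 (x) x 45 (y), 64 mm high, on a 130 x 90 steel plate; two lugs (to 116 mm) carry the hinge, 45 mm behind the origin (+x), 100 mm above the bench. Origin on the bench under the plate's centre. The steel lever runs from the lugs along -x above the casting, paddle centre 75 mm before the origin
- tray: bystander, loose: clear acrylic tray of valve caps, 100 x 75 x 22, origin under its centre (mm)
- gapper: bystander, loose: steel spark plug gapper, a round coin, diameter 42, 6 thick, with a small tab, lying flat; origin under its centre (mm)
- cup_insert: bystander, loose: black plastic cup holder insert, an open cup, rim diameter 80, 70 high, origin under its centre (mm)
- spark_plug: bystander, loose: spark plug lying down, 75 long, 21 high, origin on the bench under its middle (mm)
- socket: bystander, loose: steel wrench socket standing up, diameter 26, 38 high, origin under its centre (mm)
- spray_can: bystander, loose: grey spray can standing up, diameter 52, 120 high, origin under its centre (mm)
- torch: bystander, loose: black torch lying down, 120 long, 32 high, origin on the bench under its middle (mm)
Mind the look-alikes: they are no part of the job. Leave any blue or yellow look-alike of the valve alone. Leave any green look-alike of the stand alone.

How it is judged:
On the way, in this order (a step that is already met when the one before it is completed fails the run):
1. the stop knob is pulled out to its stop (value of joint stop_knob above 0.026 m), for 0.2 s.
2. the lever is kept level by the fingers for three seconds (value of joint lever between 0.13 and 0.27 rad and contact force between the fingers and stand above 3 N), for 2.9 s.
At the end, for the whole second after the job is handed in: The knob is still out (at least 25 of its 30 mm), and the fingers still press the lever (more than 3 N), keeping it still and level within 0.07 rad (joint 0.13 to 0.27) (all of step 2 and value of joint stop_knob above 0.025 m and velocity of joint lever between -0.1 and 0.1 rad/s); the arm keeps its last pose, push and grip.
It fails at once if the lever is pressed (beyond 0.06 rad) before the knob is out (25 mm) (value of joint lever above 0.06 rad and value of joint stop_knob below 0.025 m).
It fails at once if the lever is pressed down to its lower stop (beyond 0.37 rad) (value of joint lever above 0.37 rad).
It fails at once if another thing on the bench is shifted by more than 30 mm or knocked over (distance of any of tray, gapper, cup_insert, spark_plug, socket, spray_can, torch from where it was at the start of the episode above 0.03 m or angle between any of tray, gapper, cup_insert, spark_plug, socket, spray_can, torch's own z axis and vertical above 0.6 rad).
It also fails if it takes over 56 s, if anything falls off the work surface, if the arm or the gripper's body presses on something with over 40 N, if the wrist force passes 120 N, or if a joint passes its speed limit or range.

ROBOT

A 6-joint arm with a two-finger parallel gripper is mounted at the origin on the work surface. World frame = base frame: x ahead of the robot, y to its left, z up, the work surface at z = 0. Lengths are in m, angles in rad, forces in N, time in s.
With the tool pointing down it reaches from about 0.2 to 0.875 m from the base axis. Payload 3.4 kg.
Tool frame: the origin (TCP) lies midway between the tips of the shut fingers; the grasp point (between the pads) lies 19 mm behind it; z points along the fingers, y is the line along which they close (so a half turn about z gives the same grasp; the last joint's range is limited). The gripper opens to 94 mm and grips with 3 to 60 N. Pads are 16 mm wide; open, the fingers measure 119 mm over their backs; the gripper's body (75 mm by 177 mm) begins 78 mm behind the grasp point.
Start: joints at [-1.222, 0.276, 1.505, -0, 1.361, -0.121], TCP at [0.26, -0.513, 0.205] pointing down, gripper open.
Joint ranges: [-2.89, 2.89], [-0.75, 2.08], [0.22, 2.7], [-1.18, 4.32], [0.11, 2.71], [-2.7, 2.7]. Speed limits (rad/s): [2.57, 2.57, 3.14, 3.14, 3.14, 3.14].

INTERFACE

Orientations are given as [roll, pitch, yaw] about the fixed x, y, z axes, in that order (R = Rz(yaw) Ry(pitch) Rx(roll)).
In Python, from rig import robot, vision, workorder gives the robot as it stands.
- The arm moves only by the tool drive_tool, never from a script. Its argument "deltas" is a list of rows, each an object with "grip": the finger opening in m, from 0 to 0.094; "dp": the shift along the tool's x, y, z in m, a list of three; "spin": the turn about the tool's z in degrees. A call has 1 to 8 rows; each row shifts and turns the commanded pose from where the row before left it, along the tool's axes as they then stand; what a row does not reach is not made up. A row lasts 1/8 s, in which the tool goes at most 62.5 mm and 10.7 degrees, less where a joint would pass 70% of its speed; a pose out of reach is approached as far as the arm can. A call with a gripper value outside its range is refused whole. The fingers move at their own pace and stop on an object; the grip force is fixed at half the most. Time passes only in rows, so rows that do not move let the fingers close. It gives the time, the measured TCP pose, the force, the opening and the grip force at its end, in the units of the state.
- robot.observe(): the state, without advancing time (a new reading comes with each control period).
- vision.camera(name): name is "side" or "top" or "wrist"; returns the picture (420x560x3 uint8, red, green, blue); there is no depth.
- vision.camera_model(name): a dict with "fx", "fy", "cx", "cy" (pixels), "origin" and "attitude" of the camera in the world. Camera axes: x right, y down, z forward; pixel columns grow to the right and rows downward; lengths in m; the calibration is good to about 2 mm. A picture is of the moment at which its call begins: read the wrist's pose just before it. camera_model takes no time and is no camera call; for the wrist camera it gives the pose at the moment of the call.
- workorder.job_done(): hands the job in; it is judged then, once.
The state is a dict: "time": time; "joint_positions": joint angles; "qd": joint speeds; "effort": joint torques, N m; "position": TCP position; "tool_rot": TCP orientation; "contact_force": force on the tool from outside, world axes, zero at the start; "wrist_torque": the same for the moment, N m; "width": opening from 0.0 (shut) to 1.0 (fully open); "finger_force": force on a finger pad.
Only numpy, scipy, OpenCV 4.12 (cv2) and the standard library are available. Lean on these libraries where they do the work, as an engineer would, in place of code of your own. Each camera call takes 0.05 s, during which the arm holds its last target. There are 200 camera calls.

## Working session

There is one attempt and no reset: what is moved stays moved. The work goes in short steps, Python scripts to look and compute and a tool call to move; the robot and the scene stay as the last step left them, time stands still between calls to the robot, and variables do not carry over. Pictures are saved under pics/ and viewed, at most 10 in all, crops included, and the job is handed in when it is done.

Besides the shell and the picture viewer there is one more tool, called after ">>>" as a command line: name --argument value ..., lists and objects as JSON in quotes. drive_tool: Moves the arm, as the interface text tells. Its arguments: {"type":"object","properties":{"deltas":{"type":"array","items":{"type":"object","properties":{"grip":{"type":"number"},"dp":{"type":"array","items":{"type":"number"}},"spin":{"type":"number"}}}}},"required":["deltas"]}

```bash
mkdir -p pics; ls
python3 - <<'E'
from rig import robot, vision
import cv2
for n in("top","side"):
    cv2.imwrite(f"pics/{n}0.png",cv2.resize(vision.camera(n)[:,:,::-1],(800,600),interpolation=cv2.INTER_CUBIC))
    print(n,vision.camera_model(n))
s=robot.observe();print(s)
E
```

```text
pics
top {'fx': 430.15400944117033, 'fy': 430.15400944117033, 'cx': 275.49690128511537, 'cy': 207.73891098048557, 'origin': array([0.37045462, 0.01100006, 1.33918141]), 'attitude': array([-3.03186424,  0.00992621, -1.57687942])}
side {'fx': 474.14454251215625, 'fy': 474.14454251215625, 'cx': 277.19095768539523, 'cy': 209.28833738911706, 'origin': array([0.05661318, 0.913046  , 1.11801296]), 'attitude': array([-2.35861809,  0.00884185, -2.68758041])}
{'time': 0.1, 'joint_positions': array([-1.22202261e+00,  2.76530371e-01,  1.50593292e+00, -4.69661146e-05,
        1.36071954e+00, -1.21023712e-01]), 'qd': array([-1.14899591e-03, -1.55942283e-03, -2.65916802e-03,  9.80974248e-05,
       -1.33175193e-04,  6.58717269e-04]), 'effort': array([ 1.76362282e-03, -4.05456698e+01, -2.37780190e+01,  7.04424432e-02,
        2.99073081e-02, -4.97145766e-05]), 'position': array([ 0.26010643, -0.51226406,  0.20472137]), 'tool_rot': array([-3.14000857e+00, -1.46397321e-04,  4.69807146e-01]), 'contact_force': array([ 0.04039131, -0.65199409, -1.39785584]), 'wrist_torque': array([-0.03378412,  0.01570144,  0.01750703]), 'finger_force': 0.0, 'width': 1.0029435774582}
```

View pics/top0.png

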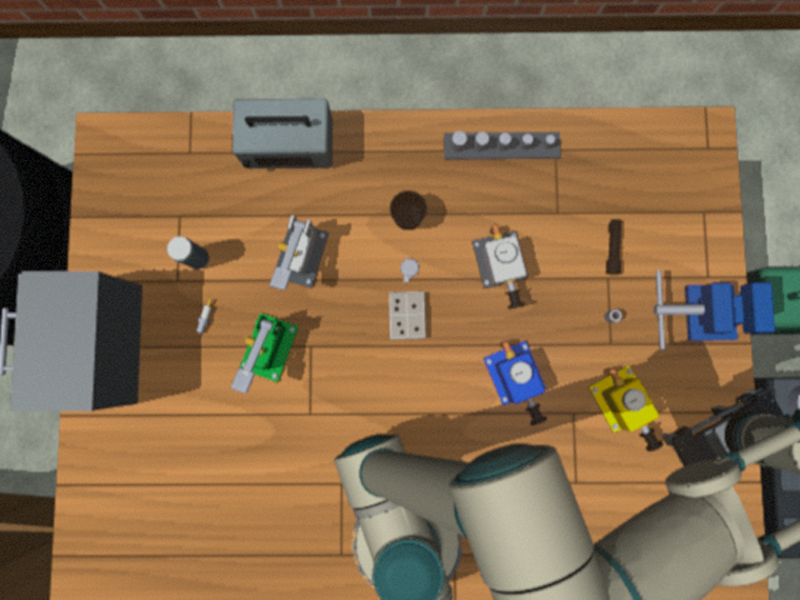

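View pics/side0.png

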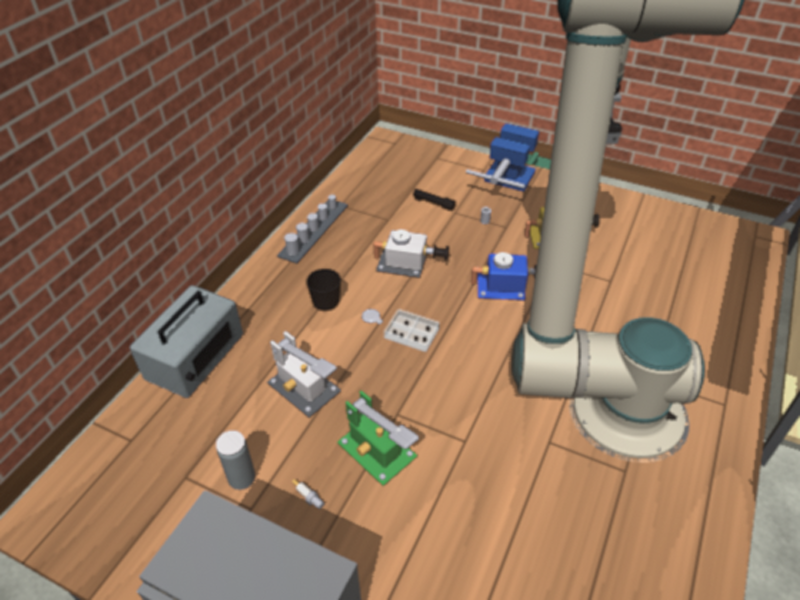

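The top view shows the aluminium valve at about (505,262), with its knob at (514,292). The grey stand is at (302,253), with its paddle at about (283,280). In the side view the valve is at (408,250), its knob at (440,252), the stand at (305,375), and the paddle at about (320,362). I'll enlarge these areas.

```bash
cat > h.py <<'E'
import numpy as np, cv2
from scipy.spatial.transform import Rotation as R
from rig import robot, vision
def ray(m,px):
    d=R.from_euler('xyz',m['attitude']).as_matrix()@[(px[0]-m['cx'])/m['fx'],(px[1]-m['cy'])/m['fy'],1]
    return np.array(m['origin']),d/np.linalg.norm(d)
def tri(obs): # [(model,px),...]
    A=np.zeros((3,3));b=np.zeros(3);rs=[ray(*o) for o in obs]
    for o,d in rs: P=np.eye(3)-np.outer(d,d);A+=P;b+=P@o
    x=np.linalg.solve(A,b);return x,[np.linalg.norm((np.eye(3)-np.outer(d,d))@(x-o)) for o,d in rs]
def atz(m,px,z):
    o,d=ray(m,px);return o+d*(z-o[2])/d[2]
def proj(m,p):
    c=R.from_euler('xyz',m['attitude']).as_matrix().T@(np.array(p)-m['origin']);return [m['fx']*c[0]/c[2]+m['cx'],m['fy']*c[1]/c[2]+m['cy']]
E
python3 - <<'E'
from h import *
t=vision.camera("top");s=vision.camera("side")
cr=[(t,320,150),(t,180,140),(s,258,150),(s,180,225)]
ims=[]
for im,x,y in cr:
    c=cv2.resize(im[y:y+60,x:x+80],(400,300),interpolation=cv2.INTER_CUBIC)[:,:,::-1]; ims.append(c)
cv2.imwrite("pics/m.png",np.vstack([np.hstack(ims[:2]),np.hstack(ims[2:])]))
E
```

```text
(no output)
```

View pics/m.png

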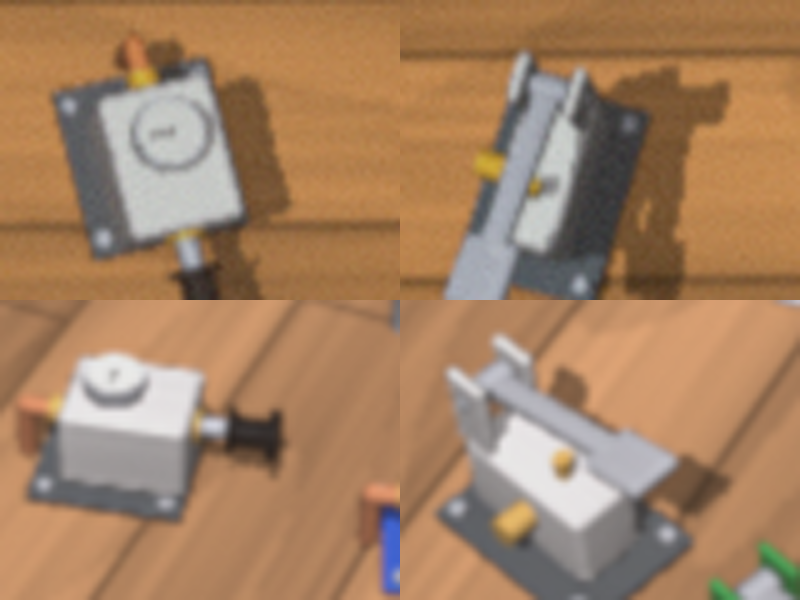

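The crops show the knob's waist in the side view at mosaic (256,434), which is original (309,177). In the top view it's near original (360,205). The paddle corners in the side crop are around (622,430), (680,462), (640,497) and (585,460).

Run:
```python
from h import *
T=vision.camera_model("top");S=vision.camera_model("side")
t=lambda x,y:(320+x/5,150+y/5); t2=lambda x,y:(180+(x-400)/5,140+y/5)
s=lambda x,y:(258+x/5,150+(y-300)/5); s2=lambda x,y:(180+(x-400)/5,225+(y-300)/5)
print("knob",tri([(T,(360,205)),(S,s(256,434))]))
print("block top corners z.07",[atz(T,t(*p),.07).round(3) for p in [(98,100),(208,75),(245,215),(133,240)]])
print("plate",[atz(T,t(*p),.008).round(3) for p in [(55,95),(208,62),(245,222),(98,258)]])
print("paddle@.129 side",[atz(S,s2(*p),.127).round(3) for p in [(622,430),(680,462),(640,497),(585,460)]])
print("lever start/junction top",atz(T,t2(547,82),.104),atz(T,t2(500,240),.12))
print("plate2",[atz(T,t2(*p),.008).round(3) for p in [(648,115),(598,298)]])
```

```text
knob (array([ 0.5134308 , -0.23619421,  0.03794603]), [np.float64(0.007363052672547192), np.float64(0.0073630526725470625)])
block top corners z.07 [array([ 0.623, -0.17 ,  0.07 ]), array([ 0.637, -0.236,  0.07 ]), array([ 0.552, -0.256,  0.07 ]), array([ 0.538, -0.189,  0.07 ])]
plate [array([ 0.638, -0.152,  0.008]), array([ 0.659, -0.248,  0.008]), array([ 0.557, -0.268,  0.008]), array([ 0.535, -0.176,  0.008])]
paddle@.129 side [array([0.556, 0.236, 0.127]), array([0.517, 0.242, 0.127]), array([0.524, 0.272, 0.127]), array([0.564, 0.263, 0.127])]
lever start/junction top [0.65944188 0.21531631 0.104     ] [0.56342119 0.23870459 0.12      ]
plate2 [array([0.66 , 0.167, 0.008]), array([0.544, 0.198, 0.008])]
```

Run:
```python
from h import *
m=vision.camera_model("wrist");s=robot.observe()
A=R.from_euler('xyz',s['tool_rot']);print(m, A.inv().apply(m['origin']-s['position']),(A.inv()*R.from_euler('xyz',m['attitude'])).as_matrix().round(3))
# move in tool frame to above knob, after spin to yaw .225, from camera back-off
print("tool delta if yaw .47:",A.inv().apply(np.array([.43,-.25,.26])-s['position']))
```

```text
{'fx': 377.18047585689493, 'fy': 377.18047585689493, 'cx': 280.63577908430324, 'cy': 208.35857526194576, 'origin': array([ 0.32387098, -0.48053735,  0.38493808]), 'attitude': array([ 2.89182607e+00,  1.78040804e-03, -1.10023449e+00])} [ 0.07125018  0.00020151 -0.17999629] [[ 0.001 -0.969 -0.247]
 [ 1.     0.001 -0.   ]
 [ 0.001 -0.247  0.969]]
tool delta if yaw .47: [ 0.27022336 -0.15719153 -0.05486649]
```

>>> drive_tool --deltas '[{"dp":[0.02,-0.01,-0.02],"grip":0.06},{"dp":[0.035,-0.02,-0.02],"grip":0.06},{"dp":[0.04,-0.025,-0.015],"grip":0.06},{"dp":[0.04,-0.025,0],"grip":0.06},{"dp":[0.04,-0.025,0],"grip":0.06},{"dp":[0.04,-0.025,0],"grip":0.06},{"dp":[0.035,-0.017,0],"grip":0.06},{"dp":[0.02,-0.01,0],"grip":0.06}]'

```text
schema error: expected keys grip, dp, spin
```

>>> drive_tool --deltas '[{"dp":[0,0,0],"spin":7,"grip":0.06},{"dp":[0,0,0],"spin":7,"grip":0.06},{"dp":[0,0,0],"grip":0.06},{"dp":[0,0,0],"grip":0.06}]'

```text
schema error: expected keys grip, dp, spin
```

Run:
```python
from h import *
import json
m=vision.camera_model("wrist");im=vision.camera("wrist")
cv2.imwrite("pics/w1.png",cv2.resize(im[:,:,::-1],(800,600),interpolation=cv2.INTER_CUBIC))
json.dump({k:np.asarray(v).tolist() for k,v in m.items()},open("w1.json","w"))
s=robot.observe();print(s['position'],s['tool_rot'],m['origin'])
```

```text
[ 0.26021382 -0.51246778  0.20505767] [-3.14074892e+00 -1.15060811e-04  4.69785086e-01] [ 0.32387098 -0.48053735  0.38493808]
```

View pics/w1.png

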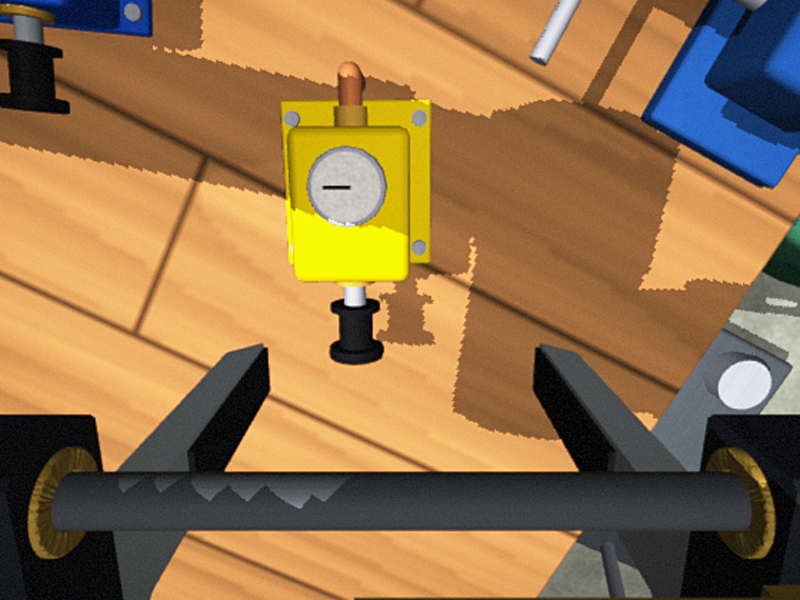

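The move was refused because every row needs all three keys. The picture shows only the yellow look-alike at (350,200), so I'll resend the moves with "spin" included.

>>> drive_tool --deltas '[{"dp":[0.02,-0.01,-0.02],"spin":0,"grip":0.06},{"dp":[0.035,-0.02,-0.02],"spin":0,"grip":0.06},{"dp":[0.04,-0.025,-0.015],"spin":0,"grip":0.06},{"dp":[0.04,-0.025,0],"spin":0,"grip":0.06},{"dp":[0.04,-0.025,0],"spin":4,"grip":0.06},{"dp":[0.04,-0.025,0],"spin":5,"grip":0.06},{"dp":[0.035,-0.017,0],"spin":5,"grip":0.06},{"dp":[0,0,0],"spin":0,"grip":0.06}]'

```text
time: 1.25
position: [0.4252, -0.2726, 0.2605]
tool_rot: [-3.141, -0.0, 0.23]
contact_force: [-0.9, -1.1, -0.7]
width: 0.634
finger_force: 0.0
```

```bash
cat > snap.py <<'E'
import sys,json
from h import *
n=sys.argv[1]
m=vision.camera_model("wrist");im=vision.camera("wrist")
cv2.imwrite(f"pics/{n}.png",cv2.resize(im[:,:,::-1],(800,600),interpolation=cv2.INTER_CUBIC))
json.dump({k:np.asarray(v).tolist() for k,v in m.items()},open(n+".json","w"))
s=robot.observe();print(s['time'],s['position'],s['tool_rot'],m['origin'])
E
python3 snap.py w2
```

```text
1.3 [ 0.42424474 -0.27373694  0.26042161] [3.14128494e+00 6.24714592e-04 2.28705120e-01] [ 0.49464221 -0.25672619  0.44047831]
```

View pics/w2.png

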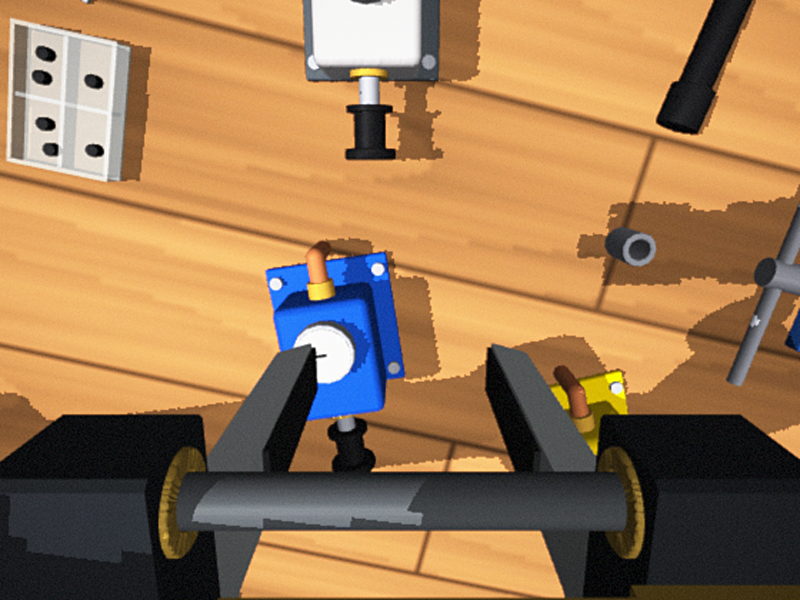

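The knob's waist centre is at (370,130), with its collar at y≈107 and outer flange at y≈155. The plate's edge is level in the image, so the tool's yaw already matches the valve. I'll step closer for a second view.

>>> drive_tool --deltas '[{"dp":[0.03,0,0.01],"spin":0,"grip":0.06},{"dp":[0.03,0,0.02],"spin":0,"grip":0.06},{"dp":[0.01,0,0.02],"spin":0,"grip":0.06},{"dp":[0,0,0],"spin":0,"grip":0.06},{"dp":[0,0,0],"spin":0,"grip":0.06}]'

```text
time: 1.92
position: [0.4916, -0.2598, 0.2111]
tool_rot: [3.141, 0.0, 0.225]
contact_force: [-0.3, -0.7, 0.5]
width: 0.64
finger_force: 0.0
```

```bash
python3 snap.py w3
```

```text
1.975 [ 0.49179423 -0.25975964  0.21142854] [ 3.14024119e+00 -5.16831005e-04  2.24420524e-01] [ 0.56118903 -0.24407859  0.39102705]
```

View pics/w3.png

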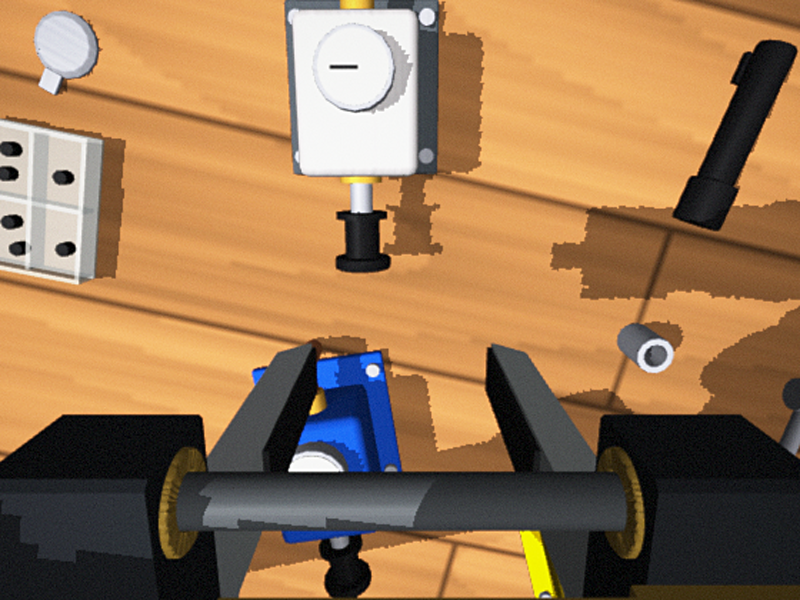

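The waist centre is now at (362,237), and the plate sides stand vertical in the image, so the yaw is right.

Run:
```python
from h import *
import json
m2=json.load(open("w2.json"));m3=json.load(open("w3.json"))
f=lambda x,y:(x*.7,y*.7)
k,e=tri([(m2,f(370,131)),(m3,f(362,237))]);print(k,e)
k2=atz(m3,f(362,237),.048);print(k2, atz(m2,f(370,131),.048))
s=robot.observe();A=R.from_euler('xyz',s['tool_rot'])
print(A.inv().apply(np.r_[k2[:2],.029]-s['position']))
for p in [(337,213),(386,213),(336,265),(390,265)]: print(atz(m3,f(*p),.048))
```

```text
[ 0.50892125 -0.23058047  0.04641766] [np.float64(0.00015088314452179924), np.float64(0.0001508831445217679)]
[ 0.50913906 -0.23049363  0.048     ] [ 0.50888442 -0.23083461  0.048     ]
[ 0.02332849 -0.02491871  0.18240711]
[ 0.52049821 -0.21196675  0.048     ]
[ 0.52741353 -0.24213871  0.048     ]
[ 0.48758992 -0.21783902  0.048     ]
[ 0.4953962  -0.25189746  0.048     ]
```

>>> drive_tool --deltas '[{"dp":[0.0245,-0.025,0.01],"spin":0,"grip":0.06},{"dp":[0,0,0.03],"spin":0,"grip":0.06},{"dp":[0,0,0.04],"spin":0,"grip":0.06},{"dp":[0,0,0.04],"spin":0,"grip":0.06},{"dp":[0,0,0.03],"spin":0,"grip":0.06},{"dp":[0,0,0.02],"spin":0,"grip":0.06},{"dp":[0,0,0.012],"spin":0,"grip":0.06},{"dp":[0,0,0],"spin":0,"grip":0.06}]'

```text
time: 2.98
position: [0.5103, -0.2292, 0.0286]
tool_rot: [3.142, 0.0, 0.225]
contact_force: [-1.0, -0.2, -0.5]
width: 0.638
finger_force: 0.0
```

>>> drive_tool --deltas '[{"dp":[0,0,0],"spin":0,"grip":0.06},{"dp":[0,0,0],"spin":0,"grip":0.0},{"dp":[0,0,0],"spin":0,"grip":0.0},{"dp":[0,0,0],"spin":0,"grip":0.0},{"dp":[0,0,0],"spin":0,"grip":0.0},{"dp":[0,0,0],"spin":0,"grip":0.0},{"dp":[0,0,0],"spin":0,"grip":0.0}]'

```text
time: 3.85
position: [0.5108, -0.2299, 0.0286]
tool_rot: [3.14, -0.0, 0.226]
contact_force: [-0.3, -3.6, -0.8]
width: 0.225
finger_force: 30.0
```

The fingers closed on 21 mm, which matches the waist. Now I'll pull it straight out.

>>> drive_tool --deltas '[{"dp":[-0.003,0,0],"spin":0,"grip":0.0},{"dp":[-0.006,0,0],"spin":0,"grip":0.0},{"dp":[-0.007,0,0],"spin":0,"grip":0.0},{"dp":[-0.007,0,0],"spin":0,"grip":0.0},{"dp":[-0.004,0,0],"spin":0,"grip":0.0},{"dp":[0,0,0],"spin":0,"grip":0.0}]'

```text
time: 4.6
position: [0.4883, -0.2352, 0.0286]
tool_rot: [3.139, -0.008, 0.224]
contact_force: [8.9, 0.3, -7.1]
width: 0.226
finger_force: 30.0
```

>>> drive_tool --deltas '[{"dp":[-0.003,0,0],"spin":0,"grip":0.0},{"dp":[-0.003,0,0],"spin":0,"grip":0.0},{"dp":[-0.003,0,0],"spin":0,"grip":0.0},{"dp":[0,0,0],"spin":0,"grip":0.0},{"dp":[0,0,0],"spin":0,"grip":0.0}]'

```text
time: 5.22
position: [0.4855, -0.236, 0.0288]
tool_rot: [3.138, -0.019, 0.22]
contact_force: [21.1, 6.1, -13.2]
width: 0.226
finger_force: 29.9
```

The pull force jumped to 21 N, so it's likely at the stop. I'll ease the pull, open, rise and check in the pictures.

>>> drive_tool --deltas '[{"dp":[0.004,0,0],"spin":0,"grip":0.0},{"dp":[0,0,0],"spin":0,"grip":0.0},{"dp":[0,0,0],"spin":0,"grip":0.06},{"dp":[0,0,0],"spin":0,"grip":0.06},{"dp":[0,0,0],"spin":0,"grip":0.06},{"dp":[0,0,0],"spin":0,"grip":0.06}]'

```text
time: 5.98
position: [0.4785, -0.2354, 0.0283]
tool_rot: [-3.14, 0.001, 0.226]
contact_force: [-0.1, -0.1, 0.5]
width: 0.615
finger_force: 0.0
```

>>> drive_tool --deltas '[{"dp":[0,0,-0.015],"spin":0,"grip":0.06},{"dp":[0,0,-0.03],"spin":0,"grip":0.06},{"dp":[0,0,-0.04],"spin":0,"grip":0.06},{"dp":[0,0,-0.04],"spin":0,"grip":0.06},{"dp":[0,0,-0.04],"spin":0,"grip":0.06},{"dp":[0,0,-0.02],"spin":0,"grip":0.06},{"dp":[0,0,0],"spin":0,"grip":0.06}]'

```text
time: 6.85
position: [0.48, -0.2367, 0.216]
tool_rot: [3.138, -0.003, 0.225]
contact_force: [-1.0, -1.0, -0.6]
width: 0.643
finger_force: 0.0
```

```bash
python3 snap.py w4
```

```text
6.9 [ 0.4792218  -0.23616476  0.21438524] [ 3.14032712e+00 -1.06916273e-03  2.25145173e-01] [ 0.54889827 -0.22063497  0.39626755]
```

View pics/w4.png

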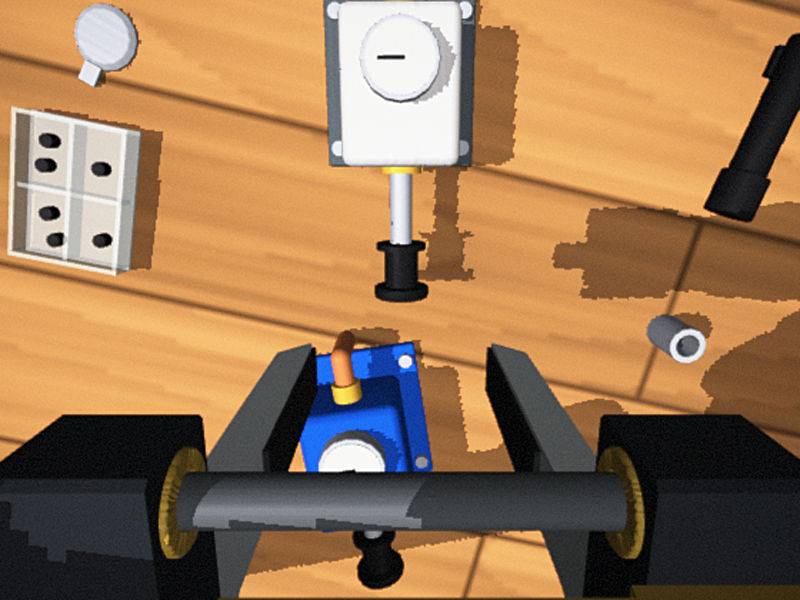

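The knob is clearly out: waist at (401,267), collar at y≈244, valve's top front edge at y≈166. I'll measure the travel.

Run:
```python
from h import *
import json
m3=json.load(open("w3.json"));m4=json.load(open("w4.json"))
f=lambda x,y:(x*.7,y*.7)
g=lambda m,a:atz(m,f(*a),.056)
ax=np.array([np.cos(.225),np.sin(.225),0])
for m,w,e in((m3,(362,237),(357,177)),(m4,(401,267),(400,166))):
    p=g(m,w);q=atz(m,f(*e),.068);print(p,q,(q-p)@ax)
for z in(.048,): print((atz(m3,f(362,213),z)-atz(m4,f(401,243),z))@ax,(atz(m3,f(363,268),z)-atz(m4,f(401,297),z))@ax)
```

```text
[ 0.51035295 -0.23081045  0.056     ] [ 0.54600232 -0.22117661  0.068     ] 0.03690016365725453
[ 0.48534404 -0.23626187  0.056     ] [ 0.54668049 -0.22152013  0.068     ] 0.0630793873827889
0.025373193959857265 0.026191347796866826
```

The knob now sits 63 − 34 ≈ 29 mm out, so it's at its stop. Next is the stand.

>>> drive_tool --deltas '[{"dp":[0,-0.015,-0.02],"spin":0,"grip":0.06},{"dp":[0.01,-0.035,-0.02],"spin":0,"grip":0.04},{"dp":[0.012,-0.05,-0.02],"spin":0,"grip":0.0},{"dp":[0.012,-0.055,0],"spin":0,"grip":0.0},{"dp":[0.012,-0.055,0],"spin":0,"grip":0.0},{"dp":[0.012,-0.055,0],"spin":0,"grip":0.0},{"dp":[0.012,-0.055,0],"spin":0,"grip":0.0},{"dp":[0.012,-0.055,0],"spin":0,"grip":0.0}]'

```text
time: 7.9
position: [0.4743, 0.1494, 0.272]
tool_rot: [3.141, 0.003, 0.225]
contact_force: [2.1, 0.3, 1.1]
width: 0.003
finger_force: 0.0
```

>>> drive_tool --deltas '[{"dp":[0.012,-0.055,0],"spin":0,"grip":0.0},{"dp":[0.012,-0.045,0],"spin":0,"grip":0.0},{"dp":[0,-0.02,0],"spin":6,"grip":0.0},{"dp":[0,0,0],"spin":8,"grip":0.0},{"dp":[0,0,0],"spin":8,"grip":0.0},{"dp":[0,0,0],"spin":8,"grip":0.0},{"dp":[0,0,0],"spin":0,"grip":0.0},{"dp":[0,0,0],"spin":0,"grip":0.0}]'

```text
time: 8.9
position: [0.4716, 0.27, 0.2727]
tool_rot: [3.141, 0.001, -0.296]
contact_force: [0.1, 0.1, 0.3]
width: 0.005
finger_force: 0.0
```

```bash
python3 snap.py w5
```

```text
8.95 [0.47172953 0.26997641 0.27284338] [ 3.14076945e+00  9.25428887e-04 -2.96782547e-01] [0.54014857 0.24865754 0.4525198 ]
```

View pics/w5.png

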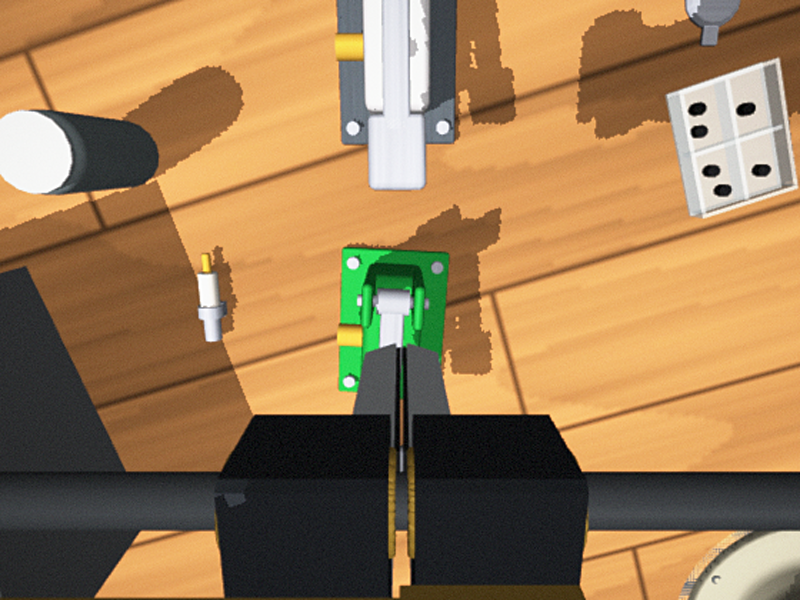

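The paddle spans x 368–425 and y 115–187, with its centre at about (397,150), and it lines up with the image. I'll move in and take a second view.

>>> drive_tool --deltas '[{"dp":[0.02,0,0.01],"spin":0,"grip":0.0},{"dp":[0.025,0,0.02],"spin":0,"grip":0.0},{"dp":[0.01,0,0.02],"spin":0,"grip":0.0},{"dp":[0,0,0],"spin":0,"grip":0.0},{"dp":[0,0,0],"spin":0,"grip":0.0}]'

```text
time: 9.57
position: [0.5251, 0.2537, 0.223]
tool_rot: [3.141, 0.001, -0.299]
contact_force: [0.4, 0.5, 0.3]
width: 0.005
finger_force: 0.0
```

```bash
python3 snap.py w6
```

```text
9.625 [0.52502482 0.25392013 0.2236118 ] [-3.14140867e+00 -3.07854328e-04 -2.98320888e-01] [0.59341685 0.23217715 0.40291865]
```

View pics/w6.png

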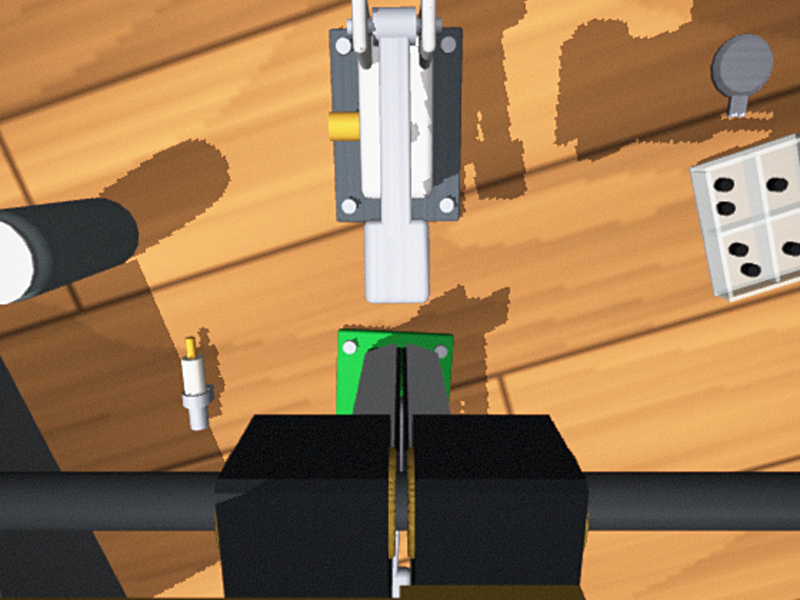

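The paddle spans x 365–429 and y 220–302, with its centre at (397,261). The hinge is at (397,22).

Run:
```python
from h import *
import json
m5=json.load(open("w5.json"));m6=json.load(open("w6.json"))
f=lambda x,y:(x*.7,y*.7)
k,e=tri([(m5,f(397,150.5)),(m6,f(397,261))]);print(k,e)
print(tri([(m5,f(397,115)),(m6,f(397,220))]),tri([(m5,f(397,187)),(m6,f(397,302))]))
k2=atz(m6,f(397,261),.129);h=atz(m6,f(397,22),.105);print(k2,atz(m5,f(397,150.5),.129),h,np.arctan2(h[1]-k2[1],h[0]-k2[0]),np.linalg.norm((h-k2)[:2]))
s=robot.observe();A=R.from_euler('xyz',s['tool_rot'])
print(s['position'],A.inv().apply(k2-s['position']))
```

```text
[0.54536046 0.24929609 0.12795285] [np.float64(9.385826244481173e-05), np.float64(9.385826244489296e-05)]
(array([0.56470821, 0.24340507, 0.11955187]), [np.float64(0.00011473243309537297), np.float64(0.00011473243309536178)]) (array([0.52571953, 0.25530017, 0.13332571]), [np.float64(7.16137801578881e-05), np.float64(7.161378015789981e-05)])
[0.5455157  0.24914161 0.129     ] [0.54537156 0.24938333 0.129     ] [0.65822845 0.21449866 0.105     ] -0.29819179324240197 0.11791649286843926
[0.52502482 0.25392013 0.2236118 ] [ 0.02096117 -0.00143772  0.09461853]
```

>>> drive_tool --deltas '[{"dp":[0.02,-0.0015,0.01],"spin":0,"grip":0.0},{"dp":[0,0,0.025],"spin":0,"grip":0.0},{"dp":[0,0,0.025],"spin":0,"grip":0.0},{"dp":[0,0,0.015],"spin":0,"grip":0.0},{"dp":[0,0,0.01],"spin":0,"grip":0.0},{"dp":[0,0,0],"spin":0,"grip":0.0},{"dp":[0,0,0],"spin":0,"grip":0.0}]'

```text
time: 10.5
position: [0.5448, 0.2498, 0.1393]
tool_rot: [-3.141, -0.002, -0.298]
contact_force: [0.4, -0.1, -0.3]
width: 0.004
finger_force: 0.0
```

>>> drive_tool --deltas '[{"dp":[0,0,0.005],"spin":0,"grip":0.0},{"dp":[0,0,0.005],"spin":0,"grip":0.0},{"dp":[0,0,0.005],"spin":0,"grip":0.0},{"dp":[0,0,0.005],"spin":0,"grip":0.0},{"dp":[0,0,0],"spin":0,"grip":0.0},{"dp":[0,0,0],"spin":0,"grip":0.0}]'

```text
time: 11.25
position: [0.5428, 0.2503, 0.1191]
tool_rot: [-3.141, 0.002, -0.298]
contact_force: [-3.2, 1.3, 6.1]
width: 0.005
finger_force: 3.1
```

>>> drive_tool --deltas '[{"dp":[0,0,0.004],"spin":0,"grip":0.0},{"dp":[0,0,0.004],"spin":0,"grip":0.0},{"dp":[0,0,0.004],"spin":0,"grip":0.0},{"dp":[0,0,0.001],"spin":0,"grip":0.0},{"dp":[0,0,0],"spin":0,"grip":0.0},{"dp":[0,0,0],"spin":0,"grip":0.0}]'

```text
time: 12.0
position: [0.5419, 0.2505, 0.1062]
tool_rot: [-3.141, 0.004, -0.298]
contact_force: [-4.8, 1.4, 8.6]
width: 0.007
finger_force: 4.1
```

Run:
```python
from h import *
s=vision.camera("side");w=vision.camera("wrist");t=robot.observe();print(t['time'],t['position'],t['contact_force'])
a=cv2.resize(s[225:285,180:260],(400,300),interpolation=cv2.INTER_CUBIC)
b=cv2.resize(w,(400,300))
cv2.imwrite("pics/p.png",np.hstack([a,b])[:,:,::-1])
```

```text
12.1 [0.54190473 0.25052661 0.10626516] [-4.87310045  1.86240989  8.4980364 ]
```

View pics/p.png

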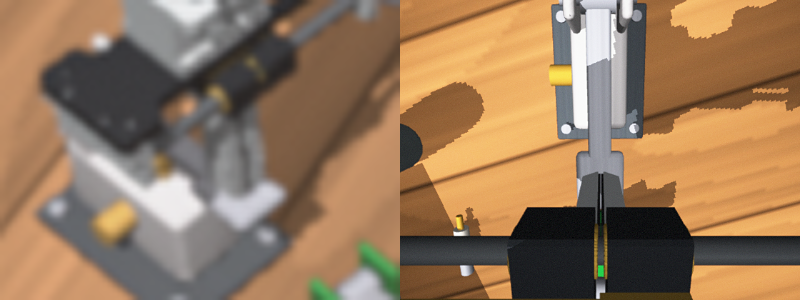

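The fingertips rest on the paddle. Tip height is 0.106 m and the push is about 8.5 N, so the lever is nearly level. I'll hold it there.

>>> drive_tool --deltas '[{"dp":[0,0,0.001],"spin":0,"grip":0},{"dp":[0,0,0],"spin":0,"grip":0},{"dp":[0,0,0],"spin":0,"grip":0},{"dp":[0,0,0],"spin":0,"grip":0},{"dp":[0,0,0],"spin":0,"grip":0},{"dp":[0,0,0],"spin":0,"grip":0},{"dp":[0,0,0],"spin":0,"grip":0},{"dp":[0,0,0],"spin":0,"grip":0}]'

```text
time: 13.1
position: [0.5419, 0.2505, 0.1053]
tool_rot: [-3.141, 0.004, -0.298]
contact_force: [-5.6, 1.0, 8.7]
width: 0.006
finger_force: 4.3
```

>>> drive_tool --deltas '[{"dp":[0,0,0],"spin":0,"grip":0},{"dp":[0,0,0],"spin":0,"grip":0},{"dp":[0,0,0],"spin":0,"grip":0},{"dp":[0,0,0],"spin":0,"grip":0},{"dp":[0,0,0],"spin":0,"grip":0},{"dp":[0,0,0],"spin":0,"grip":0},{"dp":[0,0,0],"spin":0,"grip":0},{"dp":[0,0,0],"spin":0,"grip":0}]'

```text
time: 14.1
position: [0.5419, 0.2505, 0.1053]
tool_rot: [-3.141, 0.004, -0.298]
contact_force: [-4.9, 2.5, 8.5]
width: 0.007
finger_force: 4.3
```

>>> drive_tool --deltas '[{"dp":[0,0,0],"spin":0,"grip":0},{"dp":[0,0,0],"spin":0,"grip":0},{"dp":[0,0,0],"spin":0,"grip":0},{"dp":[0,0,0],"spin":0,"grip":0},{"dp":[0,0,0],"spin":0,"grip":0},{"dp":[0,0,0],"spin":0,"grip":0},{"dp":[0,0,0],"spin":0,"grip":0},{"dp":[0,0,0],"spin":0,"grip":0}]'

```text
time: 15.1
position: [0.5419, 0.2505, 0.1053]
tool_rot: [-3.141, 0.004, -0.298]
contact_force: [-4.8, 2.2, 8.4]
width: 0.007
finger_force: 4.3
```

>>> drive_tool --deltas '[{"dp":[0,0,0],"spin":0,"grip":0},{"dp":[0,0,0],"spin":0,"grip":0},{"dp":[0,0,0],"spin":0,"grip":0},{"dp":[0,0,0],"spin":0,"grip":0},{"dp":[0,0,0],"spin":0,"grip":0},{"dp":[0,0,0],"spin":0,"grip":0},{"dp":[0,0,0],"spin":0,"grip":0},{"dp":[0,0,0],"spin":0,"grip":0}]'

```text
time: 16.1
position: [0.5419, 0.2505, 0.1053]
tool_rot: [-3.141, 0.004, -0.298]
contact_force: [-5.1, 1.0, 8.9]
width: 0.005
finger_force: 4.3
```

```bash
python3 -c "
from rig import workorder
print(workorder.job_done())"
```

```text
the job is handed in; nothing more can be done
None
```

I handed the job in with the knob measured about 29 mm out of 30 and the lever held level by the fingertips (tip height 0.105 m, about 8.7 N) for roughly 4 s at hand-in; the judge's verdict was not returned.

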